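# Pack up the candle table

### The arm

A 6-joint arm with a two-finger parallel gripper is mounted at the origin on the work surface. World frame = base frame: x ahead of the robot, y to its left, z up, the work surface at z = 0. Lengths are in mm, angles in rad, forces in N, time in s.
With the tool pointing down it reaches from about 300 to 775 mm from the base axis. Payload 14.6 kg.
Tool frame: the origin (TCP) lies midway between the tips of the shut fingers; the grasp point (between the pads) lies 19 mm behind it; z points along the fingers, y is the line along which they close (so a half turn about z gives the same grasp; the last joint's range is limited). The gripper opens to 94 mm and grips with 3 to 60 N. Pads are 16 mm wide; open, the fingers measure 119 mm over their backs; the gripper's body (75 mm by 177 mm) begins 78 mm behind the grasp point.
Start: joints at [1.135, 0.3, 1.521, -0, 1.321, -0.067], TCP at [198.27, 513.009, 205.446] pointing down, gripper open.
Joint ranges: [-3.03, 3.03], [-0.79, 2.21], [0.23, 2.52], [-1.04, 4.18], [0, 3.07], [-2.55, 2.55]. Speed limits (rad/s): [2.22, 2.22, 2.57, 3.14, 3.14, 3.14].

### API

Orientations are given as [roll, pitch, yaw] about the fixed x, y, z axes, in that order (R = Rz(yaw) Ry(pitch) Rx(roll)).
In Python, from cell import manip, camera gives the robot as it stands.
- The arm moves only by the tool move_arm, never from a script. Its arguments are lists of equal length, an entry for each row: "dp": the shift along the world's x, y, z in mm, a list of three; "rotation": the turn, a rotation vector about the world's x, y, z in rad, a list of three; "hand": the opening, from 0 (shut) to 1 (fully open). A call has 1 to 10 rows; each row shifts and turns the commanded pose from where the row before left it; what a row does not reach is not made up. A row lasts 1/8 s, in which the tool goes at most 62.5 mm and 10.7 degrees, less where a joint would pass 70% of its speed; a pose out of reach is approached as far as the arm can. A call with a gripper value outside its range is refused whole. The fingers move at their own pace and stop on an object; "newtons" is the grip in N (left out, the last holds). Time passes only in rows, so rows that do not move let the fingers close. It gives the time, the measured TCP pose, the force, the opening and the grip force at its end, in the units of the state.
- manip.read_state(): the state, without advancing time (a new reading comes with each control period).
- camera(name): name is "scene" or "top" or "wrist"; returns a dict with "image" (384x512x3 uint8, red, green, blue), "fx", "fy", "cx", "cy" (pixels), "k1" (the pictures are not rectified: a ray, as slopes to the right and down, at radius r is drawn at 1 + k1 r^2 times it, then the intrinsics apply), "R" (3x3) and "t" (3): a world point X has camera coordinates R X + t; the wrist camera has in their place "mount" (4x4, takes a point from camera to tool coordinates, whose origin is the TCP and whose axes are the flange's). Camera axes: x right, y down, z forward; pixel columns grow to the right and rows downward; lengths in mm; the calibration is good to about 2 mm. A picture is of the moment at which its call begins: read the wrist's pose just before it. There is no depth.
- manip.sign_off(): hands the job in; it is judged then, once.
The state is a dict: "clock": time; "joints": joint angles; "qd": joint speeds; "effort": joint torques, N m; "eef_pos": TCP position; "eef_rot": TCP orientation; "wrist_force": force on the tool from outside, world axes, zero at the start; "moment": the same for the moment, N m; "finger_gap": finger opening in mm; "finger_force": force on a finger pad.
Only numpy, scipy, OpenCV 4.12 (cv2) and the standard library are available. Lean on these libraries where they do the work, as an engineer would, in place of code of your own. Each camera call takes 0.05 s, during which the arm holds its last target. There are 200 camera calls.

### The job

Pack up the candle-craft table: lift the wax pot by its handle off the warmer and set it upright in the middle of the cork mat beside it, and put every canister into the chest. Once all the canisters are in, press down the red knee of the locked lid stay to break it, then lower the blue lid gently until it is fully shut. Leave everything else where it is.

Things in the scene. Friction and masses are not known exactly. Their poses are not given: they have to be found in the camera images.
- chest: open plywood craft chest, fixed to the table; outer size 300 (x) x 200 (y) x 108 (z) mm, walls and floor 8 mm thick, so 284 x 184 mm inside and 100 mm deep. Origin: centre of its underside; its x runs along the lid's hinge, z up. The hinge runs along the top of its +y wall; the lid stay is on the outside of its -x end
- lid (a joint): blue lid of the chest, a flat panel 300 (along the hinge) x 204 x 10 mm, hinged at the chest's y = +100, z = +108 mm. Value in rad: 0 = standing open as at the start (85 degrees up from shut), 1.484 = fully shut, flat on the rim (top face then 118 mm above the chest's underside). Its hinge is stiff: once the stay is broken it stays at whatever angle it is left, and it takes about 8 N, pushed on its outer face near the free edge, to swing it down
- lid_edge (a point): point on the lid's outer face (the face away from the chest's inside; the top face when shut), at the middle of its length and 200 mm out from the hinge, 4 mm short of the free edge. Its axes turn with the lid: x along the hinge, -y from the hinge towards the free edge, z out of the outer face
- stay_knee (a joint): knee of the folding stay, two 92 mm steel links from the chest's -x end wall to the lid's -x edge. Value in rad: 0 = locked, bowed slightly up past straight against its stop, so that the lid cannot be pushed down; grows as the knee folds down: 0.14 = straight, 2.7 = lid shut. About 10 N down on the red knee pad breaks the lock; the knee then stays where it is left
- knee_pad (a point): centre of the red knee pad, a cylinder 24 mm across and 28 mm long (along the chest's x) on the stay's knee, outside the chest's -x end; press it from above. Locked, it stands 50 mm above the rim and 80 mm in from the hinge. It swings about the pivot at chest y = -50, z = +96 mm: at first 0.66 towards chest +y for every 0.75 down
- can_red_mid (a point): red square screw-top canister with a white round cap: body 52 x 52 x 70 mm, cap 40 mm across and 14 mm high on top, 84 mm tall in all, 150 g, standing on the table at the start. The point is at its middle, half-way up (42 mm above its underside); x and y square to its sides, z towards its cap. May be absent (None)
- can_yellow_mid (a point): yellow square screw-top canister with a black round cap: body 52 x 52 x 70 mm, cap 40 mm across and 14 mm high on top, 84 mm tall in all, 150 g, standing on the table at the start. The point is at its middle, half-way up (42 mm above its underside); x and y square to its sides, z towards its cap. May be absent (None)
- can_green_mid (a point): green square screw-top canister with a white round cap: body 52 x 52 x 70 mm, cap 40 mm across and 14 mm high on top, 84 mm tall in all, 150 g, standing on the table at the start. The point is at its middle, half-way up (42 mm above its underside); x and y square to its sides, z towards its cap. May be absent (None)
- can_orange_mid (a point): orange square screw-top canister with a black round cap: body 52 x 52 x 70 mm, cap 40 mm across and 14 mm high on top, 84 mm tall in all, 150 g, standing on the table at the start. The point is at its middle, half-way up (42 mm above its underside); x and y square to its sides, z towards its cap. May be absent (None)
- pot_handle (a point): aluminium wax pot, empty and cool, 92 mm wide and 75 mm tall, 0.4 kg, with an arched handle over it. The point is the centre of the wooden handle bar across the top, 126 mm above the pot's underside, over its middle; the bar is 66 mm long along this frame's x, 14 mm wide and 14 mm thick, with 44 mm of free space beneath it above the rim; z up
- warmer_top (a point): centre of the top of the white electric warmer, a fixed round stand 120 mm across and 45 mm tall, on which the pot stands at the start
- mat_top (a point): centre of the top of the round cork mat, fixed, 144 mm across, 5 mm thick, beside the warmer
- mug: brown pottery mug, 72 mm wide, 90 mm tall; a bystander, to be left alone. Origin: on its underside
- glue: white glue bottle with a red cap, 44 mm wide, 110 mm tall; a bystander, to be left alone. Origin: on its underside
- cup: small white cup, 48 mm wide, 32 mm tall; a bystander, to be left alone. Origin: on its underside
- brush: paint brush lying down, 170 mm long; a bystander, to be left alone. Origin: on its underside
- jar: open glass jar, 76 mm wide, 100 mm tall; a bystander, to be left alone. Origin: on its underside
- scissors: blue-handled scissors lying down, about 160 mm long; a bystander, to be left alone. Origin: on its underside
Things that resemble listed ones, but are neither listed nor needed, are in the scene too. What is shaped like the part that bears can_green_mid but purple is not meant.

How it is judged (in metres and radians):
On the way, in this order (a step that is already met when the one before it is completed fails the run):
1. every canister present is in the chest, the stay still locked (x of can_red_mid in the frame of chest between -0.142 and 0.142 m and y of can_red_mid in the frame of chest between -0.092 and 0.092 m and z of can_red_mid in the frame of chest between 0 and 0.085 m and x of can_yellow_mid in the frame of chest between -0.142 and 0.142 m and y of can_yellow_mid in the frame of chest between -0.092 and 0.092 m and z of can_yellow_mid in the frame of chest between 0 and 0.085 m and x of can_green_mid in the frame of chest between -0.142 and 0.142 m and y of can_green_mid in the frame of chest between -0.092 and 0.092 m and z of can_green_mid in the frame of chest between 0 and 0.085 m and x of can_orange_mid in the frame of chest between -0.142 and 0.142 m and y of can_orange_mid in the frame of chest between -0.092 and 0.092 m and z of can_orange_mid in the frame of chest between 0 and 0.085 m and value of joint stay_knee below 0.2 rad and contact force between the fingers and anything else below 0.5 N), for 0.2 s.
2. the stay is broken at its knee (value of joint stay_knee above 0.3 rad), for 0.1 s.
3. the lid is shut (value of joint lid above 1.42 rad), for 0.2 s.
At the end, for the whole second after the job is handed in: Every canister present lies or stands inside the chest, the lid is shut to within 0.06 rad, and the pot stands upright (within 0.15 rad) on the cork mat, its centre within 35 mm of the mat's centre (x of can_red_mid in the frame of chest between -0.142 and 0.142 m and y of can_red_mid in the frame of chest between -0.092 and 0.092 m and z of can_red_mid in the frame of chest between 0 and 0.085 m and x of can_yellow_mid in the frame of chest between -0.142 and 0.142 m and y of can_yellow_mid in the frame of chest between -0.092 and 0.092 m and z of can_yellow_mid in the frame of chest between 0 and 0.085 m and x of can_green_mid in the frame of chest between -0.142 and 0.142 m and y of can_green_mid in the frame of chest between -0.092 and 0.092 m and z of can_green_mid in the frame of chest between 0 and 0.085 m and x of can_orange_mid in the frame of chest between -0.142 and 0.142 m and y of can_orange_mid in the frame of chest between -0.092 and 0.092 m and z of can_orange_mid in the frame of chest between 0 and 0.085 m and value of joint lid above 1.42 rad and horizontal distance between pot_handle and mat_top below 0.035 m and angle between pot_handle's own z axis and vertical below 0.15 rad and height (world z) of pot_handle below 0.15 m); the robot touches nothing.
It fails at once if the lid slams or is thrown (faster than 2.5 rad/s) (velocity of joint lid above 2.5 rad/s).
It fails at once if a bystander is moved by more than 40 mm (distance of any of mug, glue, cup, brush, jar, scissors from where it was at the start of the episode above 0.04 m).
Of can_red, can_yellow, can_green, can_orange only 3 to 4 are there at a start; the rules pass over those that are not, and their reading is None.
At some moment in a run one of can_red, can_yellow, can_green, can_orange may be knocked a few centimetres aside while the robot is not near it.
Once in a run the grip may slacken for a moment while it holds something.
It also fails if it takes over 192 s, if anything falls off the work surface, if the arm or the gripper's body presses on something with over 40 N, if the wrist force passes 120 N, or if a joint passes its speed limit or range.

## Working session

There is one attempt and no reset: what is moved stays moved. The work goes in short steps, Python scripts to look and compute and a tool call to move; the robot and the scene stay as the last step left them, time stands still between calls to the robot, and variables do not carry over. Pictures are saved under pics/ and viewed, at most 14 in all, crops included, and the job is handed in when it is done.

Besides the shell and the picture viewer there is one more tool, called after "Call:" as name(argument=value, ...) on one line, values as JSON. move_arm: Moves the arm, as the interface text tells. Its arguments: {"type":"object","properties":{"dp":{"type":"array","items":{"type":"array","items":{"type":"number"}}},"rotation":{"type":"array","items":{"type":"array","items":{"type":"number"}}},"hand":{"type":"array","items":{"type":"number"}},"newtons":{"type":"number"}},"required":["dp","rotation","hand"]}

```bash
mkdir -p pics; ls; cat > h.py <<'E'
import numpy as np, cv2
from cell import manip, camera
from scipy.spatial.transform import Rotation as Ro
def ray(c,u,v):
    K=np.array([[c["fx"],0,c["cx"]],[0,c["fy"],c["cy"]],[0,0,1.]])
    n=cv2.undistortPoints(np.array([[[u,v]]],float),K,np.array([c["k1"],0,0,0,0.]))[0,0]
    return np.array([n[0],n[1],1.])
def pose(c):  # camera->world R, origin
    if "mount" in c:
        s=c["state"]; Rt=Ro.from_euler("xyz",s["eef_rot"]).as_matrix(); M=np.array(c["mount"])
        return Rt@M[:3,:3], Rt@M[:3,3]+np.array(s["eef_pos"])
    R=np.array(c["R"]); return R.T, -R.T@np.array(c["t"])
def onz(c,u,v,z):
    R,o=pose(c); d=R@ray(c,u,v); return o+d*(z-o[2])/d[2]
def proj(c,X):
    R,o=pose(c); p=R.T@(np.array(X,float)-o); n=p[:2]/p[2]; n=n*(1+c["k1"]*(n@n))
    return n*[c["fx"],c["fy"]]+[c["cx"],c["cy"]]
def cam(name,save=None):
    s=manip.read_state(); c=camera(name); c["state"]=s
    if save: cv2.imwrite("pics/"+save,cv2.cvtColor(c["image"],cv2.COLOR_RGB2BGR))
    return c
def blobs(c,lo,hi,amin=40):
    h=cv2.cvtColor(c["image"],cv2.COLOR_RGB2HSV); m=cv2.inRange(h,np.array(lo),np.array(hi))
    n,l,st,ce=cv2.connectedComponentsWithStats(m)
    return [(ce[i].round(1).tolist(),st[i].tolist()) for i in range(1,n) if st[i][4]>=amin]
E
python3 - <<'E'
from h import *
for n in("scene","top"):
    c=cam(n,n+"0.png"); print(n,pose(c)[1].round())
    cv2.imwrite(f"pics/{n}0b.png",cv2.resize(cv2.imread(f"pics/{n}0.png"),(800,600),interpolation=cv2.INTER_CUBIC))
print(manip.read_state()); print(cam("wrist")["mount"])
E
```

```text
pics
scene [1038. -720.  885.]
top [ 340.   23. 1353.]
{'clock': 0.1, 'joints': array([ 1.13542283e+00,  3.00463148e-01,  1.52149800e+00,  1.59995546e-05,
        1.32066562e+00, -6.65813534e-02]), 'qd': array([ 0.00139106, -0.00127716, -0.00161572,  0.0015798 , -0.00172553,
        0.00057141]), 'effort': array([ 5.70561169e-04, -5.32642257e+01, -3.53282261e+01,  7.09185773e-02,
        2.34706403e-02, -3.48933588e-05]), 'eef_pos': array([198.16585342, 512.82545671, 204.92582649]), 'eef_rot': array([-3.14056186e+00, -8.42649592e-05,  2.77279650e+00]), 'wrist_force': array([0.28050219, 0.46600699, 0.07142256]), 'moment': array([0.01480658, 0.03861943, 0.07631751]), 'finger_force': 0.0, 'finger_gap': 94.32456707613954}
[[ 7.03822294e-04 -9.58098582e-01 -2.86437797e-01  8.42997358e+01]
 [ 9.99998695e-01  2.57773494e-04  1.59493251e-03 -2.14614748e-01]
 [-1.45426651e-03 -2.86438546e-01  9.58097513e-01 -1.80033786e+02]
 [ 0.00000000e+00  0.00000000e+00  0.00000000e+00  1.00000000e+00]]
```

View pics/scene0b.png

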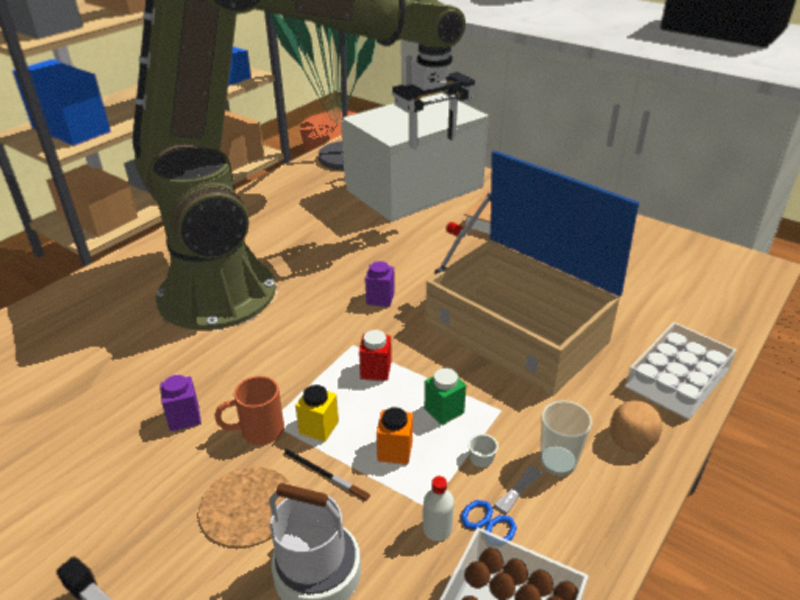

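View pics/top0b.png

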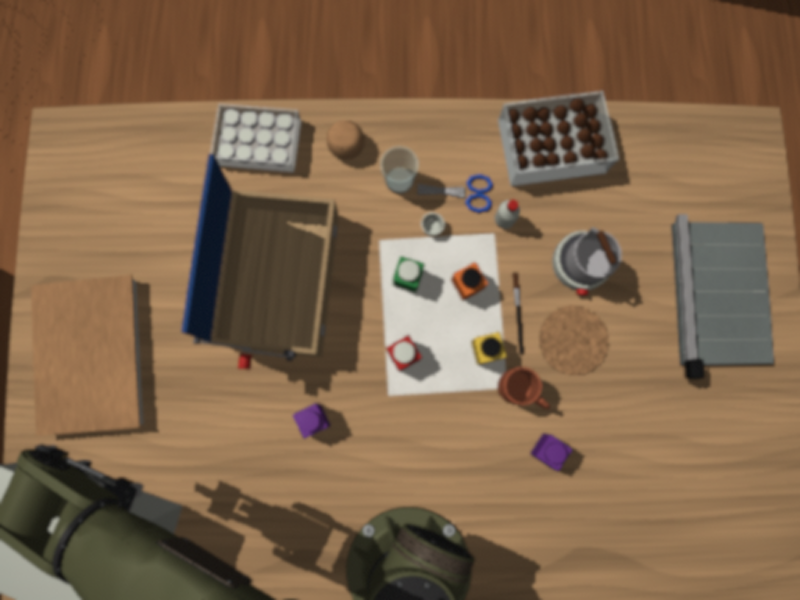

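The two views show all four canisters on the white sheet, the chest at the left of the top view (its rim about (232,193)–(335,203)–(317,353)), the red knee pad at (245,362), the pot at (590,258) and the mat at (574,340).

```bash
cat >> h.py <<'E'
HUE={"red":((0,150,60),(5,255,255)),"orange":((6,170,90),(16,255,255)),"yellow":((20,150,80),(35,255,255)),"green":((50,120,30),(85,255,255))}
def cans(c,roi=None,z=70):
    "largest blob by colour: hull moment centre at z, min-area-rect"
    out={}
    h=cv2.cvtColor(c["image"],cv2.COLOR_RGB2HSV)
    for k,(lo,hi) in HUE.items():
        m=cv2.inRange(h,np.array(lo),np.array(hi))
        if k=="red": m|=cv2.inRange(h,np.array((174,150,60)),np.array((180,255,255)))
        if roi: mm=np.zeros_like(m); mm[roi[1]:roi[3],roi[0]:roi[2]]=255; m&=mm
        m=cv2.morphologyEx(m,cv2.MORPH_OPEN,np.ones((2,2)))
        cs,_=cv2.findContours(m,cv2.RETR_EXTERNAL,cv2.CHAIN_APPROX_NONE)
        cs=[x for x in cs if cv2.contourArea(x)>15]
        if cs: out[k]=(m,cv2.convexHull(np.vstack(cs)))
    return out
E
python3 - <<'E'
from h import *
c=cam("top")
for k,(m,hu) in cans(c,(245,150,330,260)).items():
    print(k,cv2.boundingRect(hu),[np.round(x,1) for x in cv2.minAreaRect(hu)])
    b=cv2.boxPoints(cv2.minAreaRect(hu)); 
    w=np.array([onz(c,u,v,50)[:2] for u,v in b]); print(w.round(0).tolist())
s=.64
def P(n,u,v,z): print(n,onz(c,u*s,v*s,z).round(0))
for n,u,v in(("red",403.5,352.5),("yellow",491,347.5),("green",408.5,271.5),("orange",471.5,278)):P(n,u,v,84)
for n,u,v in(("rim +x-y",335,203),("rim -x-y",317,354),("rim -x+y",213,343),("rim +x+y",232,193)):P(n,u,v,108)
P("pad",245,362,158);P("pad ctr end",245,356,158);P("mat",574,340,5);P("bar1",598,234,171);P("bar2",614,262,171);P("warmer",583,263,45)
# enlarged crops
im=c["image"]
def crop(x0,y0,x1,y1,f): return cv2.resize(cv2.cvtColor(im[y0:y1,x0:x1],cv2.COLOR_RGB2BGR),None,fx=f,fy=f,interpolation=cv2.INTER_CUBIC)
cv2.imwrite("pics/c1.png",crop(245,140,405,250,5))
cv2.imwrite("pics/c2.png",crop(105,90,225,240,4))
E
```

```text
orange (292, 175, 14, 16) [array([297.8, 182.4]), array([15.9,  8.9]), np.float64(60.3)]
[[573.0, -90.0], [587.0, -114.0], [544.0, -138.0], [530.0, -113.0]]
yellow (305, 217, 13, 16) [array([309.5, 225. ]), array([15.7,  9.8]), np.float64(63.4)]
[[441.0, -124.0], [455.0, -151.0], [412.0, -172.0], [398.0, -144.0]]
green (254, 178, 14, 8) [array([260.3, 181.8]), array([14.1,  4.9]), np.float64(14.0)]
[[558.0, 25.0], [573.0, 22.0], [562.0, -21.0], [548.0, -17.0]]
red [423.   9.  84.]
yellow [ 432. -157.   84.]
green [579.  -1.  84.]
orange [ 566. -122.   84.]
rim +x-y [710. 141. 108.]
rim -x-y [418. 171. 108.]
rim -x+y [438. 369. 108.]
rim +x+y [732. 344. 108.]
pad [400. 295. 158.]
pad ctr end [411. 296. 158.]
mat [ 452. -340.    5.]
bar1 [ 633. -348.  171.]
bar2 [ 581. -375.  171.]
warmer [ 604. -353.   45.]
```

View pics/c1.png

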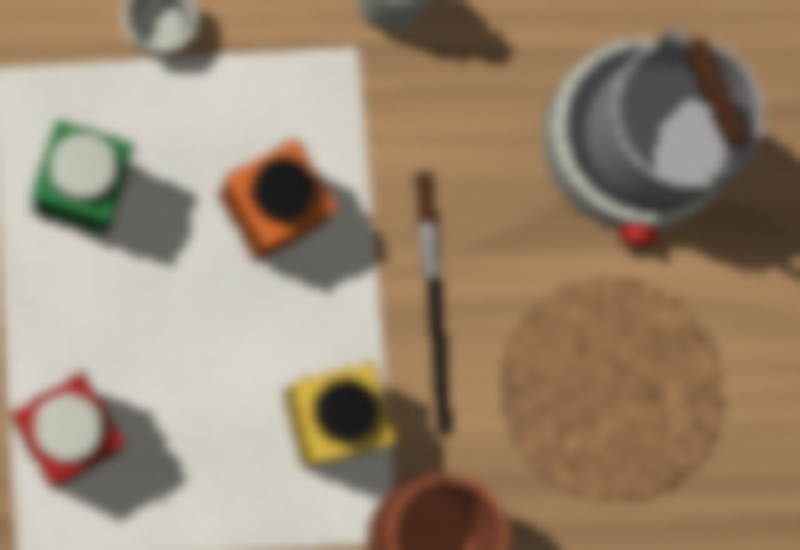

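View pics/c2.png

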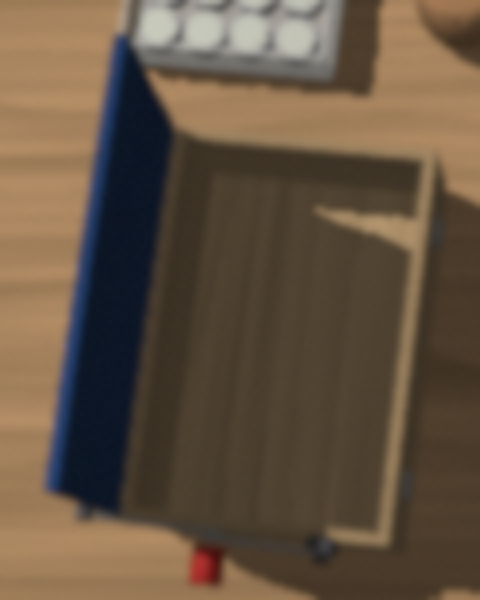

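Crop 1 shows the can sides' image slopes: green about 20° down to the right, orange 34° up, red 30° up, yellow 12° up. Crop 2 shows the chest, turned about -5.6°, with the red pad at its -x end at about (205,565). I'll go over the red can.

Call:
move_arm(dp=[[22.5,-50.4,0],[22.5,-50.4,0],[22.5,-50.4,0],[22.5,-50.4,0],[22.5,-50.4,0],[22.5,-50.4,0],[22.5,-50.4,0],[22.5,-50.4,0],[22.5,-50.4,0],[22.5,-50.4,0]], rotation=[[0,0,-0.067],[0,0,-0.067],[0,0,-0.067],[0,0,-0.067],[0,0,-0.067],[0,0,-0.067],[0,0,-0.067],[0,0,-0.067],[0,0,-0.067],[0,0,-0.067]], hand=[1,1,1,1,1,1,1,1,1,1], newtons=25)

```text
clock: 1.45
eef_pos: [423.7, 7.2, 205.6]
eef_rot: [3.141, 0.0, 2.1]
wrist_force: [0.9, 0.1, 0.0]
finger_gap: 93.8
finger_force: 0.0
```

```bash
python3 - <<'E'
from h import *
s=manip.read_state();print(s["eef_pos"].round(1),s["eef_rot"].round(3),s["clock"])
c=cam("wrist","w1.png")
print(proj(c,[423,9,84]))
for k,(m,hu) in cans(c).items():
    r=cv2.minAreaRect(hu); print(k,cv2.boundingRect(hu),cv2.contourArea(hu),onz(c,*r[0],70).round())
cv2.imwrite("pics/w1.png",cv2.cvtColor(c["image"],cv2.COLOR_RGB2BGR))
E
```

```text
[423.7   7.2 205.6] [3.141 0.    2.1  ] 1.45
[256.0914609  185.12997594]
red (236, 152, 46, 52) 2233.0 [423.  15.  70.]
orange (282, 276, 42, 36) 1260.5 [548. -87.  70.]
yellow (70, 251, 158, 105) 8905.0 [ 382. -195.   70.]
green (336, 209, 59, 50) 1084.0 [571.  17.  70.]
```

View pics/w1.png

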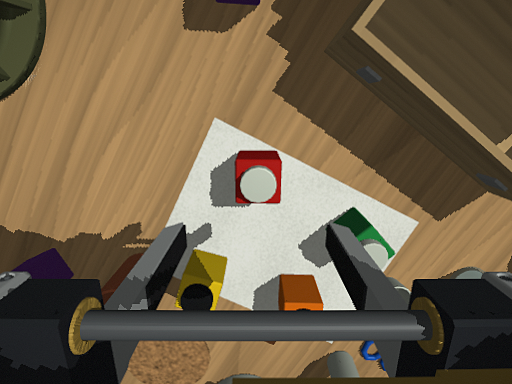

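The wrist view shows the red can square to the image with its cap at (258,184), 2 px from my prediction. I'll descend and grip it.

Call:
move_arm(dp=[[0,0,-50],[0,0,-50],[0,0,-40],[0,0,-22],[0,0,-11],[0,0,0],[0,0,0],[0,0,0],[0,0,0],[0,0,0]], rotation=[[0,0,0],[0,0,0],[0,0,0],[0,0,0],[0,0,0],[0,0,0],[0,0,0],[0,0,0],[0,0,0],[0,0,0]], hand=[1,1,1,1,1,1,0,0,0,0], newtons=25)

```text
clock: 2.75
eef_pos: [423.4, 9.0, 32.7]
eef_rot: [3.141, 0.0, 2.103]
wrist_force: [0.9, -0.4, 0.6]
finger_gap: 57.4
finger_force: 0.0
```

Call:
move_arm(dp=[[0,0,0],[0,0,0],[0,0,40],[0,0,50],[0,0,50],[0,0,40]], rotation=[[0,0,0],[0,0,0],[0,0,0],[0,0,0],[0,0,0],[0,0,0]], hand=[0,0,0,0,0,0])

```text
clock: 3.5
eef_pos: [423.1, 9.0, 214.3]
eef_rot: [3.141, 0.0, 2.103]
wrist_force: [0.4, 0.5, -1.0]
finger_gap: 51.9
finger_force: 25.0
```

Call:
move_arm(dp=[[24.3,21.8,-3],[24.3,21.8,-3],[24.3,21.8,-3],[24.3,21.8,-3],[24.3,21.8,-3],[24.3,21.8,-3],[24.3,21.8,-3],[24.3,21.8,-3],[24.3,21.8,-3],[24.3,21.8,-3]], rotation=[[0,0,0.094],[0,0,0.094],[0,0,0.094],[0,0,0.094],[0,0,0.094],[0,0,0.094],[0,0,0.094],[0,0,0.094],[0,0,0.094],[0,0,0.094]], hand=[0,0,0,0,0,0,0,0,0,0], newtons=40)

```text
clock: 4.75
eef_pos: [666.8, 227.6, 181.6]
eef_rot: [-3.141, -0.001, 3.046]
wrist_force: [0.4, -1.1, -0.7]
finger_gap: 51.4
finger_force: 40.0
```

```bash
python3 - <<'E'
from h import *
s=manip.read_state();print(s["eef_pos"].round(1),s["eef_rot"].round(3),s["finger_gap"],s["finger_force"])
c=cam("top")
cv2.imwrite("pics/t2.png",cv2.resize(cv2.cvtColor(c["image"][70:250,90:350],cv2.COLOR_RGB2BGR),None,fx=3,fy=3))
E
```

```text
[666.8 227.6 181.6] [-3.141e+00 -1.000e-03  3.046e+00] 51.44907795406836 39.99625861644745
```

View pics/t2.png

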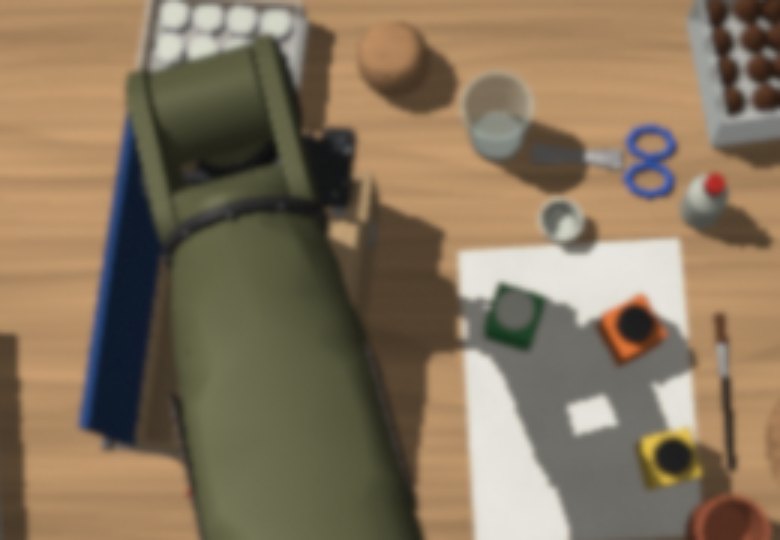

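The top view shows the arm over the chest clear of the lid, and the other cans unmoved. I'll lower the red can.

Call:
move_arm(dp=[[0,0,-35],[0,0,-35],[0,0,-30],[0,0,-20],[0,0,-12],[0,0,-6],[0,0,0]], rotation=[[0,0,0],[0,0,0],[0,0,0],[0,0,0],[0,0,0],[0,0,0],[0,0,0]], hand=[0,0,0,0,0,0,0])

```text
clock: 5.68
eef_pos: [666.5, 227.1, 44.8]
eef_rot: [3.141, 0.0, 3.043]
wrist_force: [0.1, 0.2, -2.0]
finger_gap: 52.1
finger_force: 4.0
```

Call:
move_arm(dp=[[0,0,-3],[0,0,0],[0,0,0],[0,0,0],[0,0,40],[0,0,50],[0,0,50],[0,0,20]], rotation=[[0,0,0],[0,0,0],[0,0,0],[0,0,0],[0,0,0],[0,0,0],[0,0,0],[0,0,0]], hand=[0,0.85,0.85,0.85,0.85,0.85,0.85,0.85])

```text
clock: 6.68
eef_pos: [667.0, 227.2, 205.4]
eef_rot: [3.14, 0.004, 3.043]
wrist_force: [-0.0, 0.7, 0.4]
finger_gap: 79.7
finger_force: 0.0
```

Call:
move_arm(dp=[[-14.5,-38,0],[-14.5,-38,0],[-14.5,-38,0],[-14.5,-38,0],[-14.5,-38,0],[-14.5,-38,0],[0,0,0]], rotation=[[0,0,-0.0405],[0,0,-0.0405],[0,0,-0.0405],[0,0,-0.0405],[0,0,-0.0405],[0,0,-0.0405],[0,0,0]], hand=[1,1,1,1,1,1,1])

```text
clock: 7.55
eef_pos: [578.8, -3.0, 202.0]
eef_rot: [3.142, 0.001, 2.797]
wrist_force: [0.4, 0.5, 0.5]
finger_gap: 93.8
finger_force: 0.0
```

```bash
cat >> h.py <<'E'
def check(k,x,y,yawdeg,name="wrist",roi=None):
    "measured vs expected image box of a standing can's coloured body"
    c=cam(name); s=c["state"]; print(s["eef_pos"].round(1),s["eef_rot"].round(3),round(s["finger_gap"],1))
    d=cans(c,roi)
    R=Ro.from_euler("z",yawdeg,degrees=True).as_matrix()
    P=np.array([proj(c,R@[a,b,z]+[x,y,0]) for a in(-26,26) for b in(-26,26) for z in(0,70)],np.float32)
    print("expected",cv2.boundingRect(P),[np.round(v,1) for v in cv2.minAreaRect(P)])
    if k in d: print("seen",cv2.boundingRect(d[k][1]),[np.round(v,1) for v in cv2.minAreaRect(d[k][1])])
    else: print("not seen")
    return c
E
python3 - <<'E'
from h import *
c=check("green",579,-1,-19.6)
cv2.imwrite("pics/w2.png",cv2.cvtColor(c["image"],cv2.COLOR_RGB2BGR))
E
```

```text
[578.8  -3.  202. ] [3.142e+00 1.000e-03 2.797e+00] 93.8
expected (233, 150, 49, 57) [array([257.3, 178.4]), array([55.1, 48. ]), np.float64(89.9)]
seen (237, 155, 47, 54) [array([260.4, 181.5]), array([52.4, 46.1]), np.float64(88.1)]
```

Call:
move_arm(dp=[[0,2,-50],[0,0,-50],[0,0,-40],[0,0,-20],[0,0,-10],[0,0,0],[0,0,0],[0,0,0],[0,0,0],[0,0,0]], rotation=[[0,0,0],[0,0,0],[0,0,0],[0,0,0],[0,0,0],[0,0,0],[0,0,0],[0,0,0],[0,0,0],[0,0,0]], hand=[1,1,1,1,1,1,0,0,0,0], newtons=40)

```text
clock: 8.85
eef_pos: [579.4, 1.0, 31.7]
eef_rot: [3.142, 0.0, 2.8]
wrist_force: [0.3, -0.0, 0.4]
finger_gap: 57.6
finger_force: 0.0
```

Call:
move_arm(dp=[[0,0,0],[0,0,0],[0,0,40],[0,0,50],[0,0,50],[0,0,20]], rotation=[[0,0,0],[0,0,0],[0,0,0],[0,0,0],[0,0,0],[0,0,0]], hand=[0,0,0,0,0,0])

```text
clock: 9.6
eef_pos: [579.9, 1.0, 194.4]
eef_rot: [3.141, 0.003, 2.8]
wrist_force: [0.1, 0.3, -1.8]
finger_gap: 51.7
finger_force: 39.7
```

Call:
move_arm(dp=[[4.1,38.7,0],[4.1,38.7,0],[4.1,38.7,0],[4.1,38.7,0],[4.1,38.7,0],[4.1,38.7,0],[0,0,-5],[0,0,-30],[0,0,-35],[0,0,-30]], rotation=[[0,0,0.0405],[0,0,0.0405],[0,0,0.0405],[0,0,0.0405],[0,0,0.0405],[0,0,0.0405],[0,0,0],[0,0,0],[0,0,0],[0,0,0]], hand=[0,0,0,0,0,0,0,0,0,0])

```text
clock: 10.85
eef_pos: [603.5, 232.2, 89.7]
eef_rot: [-3.141, -0.001, 3.042]
wrist_force: [0.2, -0.0, -1.6]
finger_gap: 52.0
finger_force: 39.7
```

Call:
move_arm(dp=[[0,0,-25],[0,0,-15],[0,0,-8],[0,0,0],[0,0,0],[0,0,0],[0,0,0]], rotation=[[0,0,0],[0,0,0],[0,0,0],[0,0,0],[0,0,0],[0,0,0],[0,0,0]], hand=[0,0,0,0,0.85,0.85,0.85])

```text
clock: 11.72
eef_pos: [604.1, 233.3, 44.0]
eef_rot: [3.141, 0.001, 3.043]
wrist_force: [0.1, -0.4, 0.2]
finger_gap: 78.1
finger_force: 0.0
```

Call:
move_arm(dp=[[0,0,50],[0,0,55],[0,0,55],[-5.4,-50.7,0],[-5.4,-50.7,0],[-5.4,-50.7,0],[-5.4,-50.7,0],[-5.4,-50.7,0],[-5.4,-50.7,0],[-5.4,-50.7,0]], rotation=[[0,0,0],[0,0,0],[0,0,0],[0,0,-0.126],[0,0,-0.126],[0,0,-0.126],[0,0,-0.126],[0,0,-0.126],[0,0,-0.126],[0,0,-0.126]], hand=[0.85,0.85,0.85,1,1,1,1,1,1,1])

```text
clock: 12.98
eef_pos: [565.7, -123.3, 203.8]
eef_rot: [3.141, 0.0, 2.157]
wrist_force: [0.2, -0.7, -0.5]
finger_gap: 94.2
finger_force: 0.0
```

Call:
move_arm(dp=[[0,0,0]], rotation=[[0,0,0]], hand=[1])

```text
clock: 13.1
eef_pos: [565.6, -124.5, 203.6]
eef_rot: [-3.142, 0.0, 2.156]
wrist_force: [1.0, -0.1, 0.0]
finger_gap: 94.5
finger_force: 0.0
```

```bash
python3 - <<'E'
from h import *
c=check("orange",566,-122,33.7)
E
```

```text
[ 565.6 -124.5  203.6] [-3.142  0.     2.156] 94.5
expected (233, 149, 49, 56) [array([257.4, 177.1]), array([54.7, 47.8]), np.float64(89.8)]
seen (2, 116, 284, 91) [array([144.5, 157.9]), array([282.3,  74.3]), np.float64(4.8)]
```

```bash
python3 - <<'E'
from h import *
c=check("orange",566,-122,33.7,roi=(215,120,330,230))
E
```

```text
[ 565.9 -122.8  203.6] [3.141 0.    2.159] 93.8
expected (232, 150, 49, 56) [array([256.3, 178.2]), array([47.8, 54.8]), np.float64(0.0)]
seen (236, 153, 49, 55) [array([260.3, 179.7]), array([45.9, 52.4]), np.float64(5.0)]
```

Call:
move_arm(dp=[[0,1,-50],[0,0,-50],[0,0,-40],[0,0,-22],[0,0,-10],[0,0,0],[0,0,0],[0,0,0],[0,0,0],[0,0,0]], rotation=[[0,0,0],[0,0,0],[0,0,0],[0,0,0],[0,0,0],[0,0,0],[0,0,0],[0,0,0],[0,0,0],[0,0,0]], hand=[1,1,1,1,1,1,0,0,0,0])

```text
clock: 14.45
eef_pos: [566.1, -120.7, 31.6]
eef_rot: [3.141, 0.0, 2.161]
wrist_force: [1.2, 2.3, 0.2]
finger_gap: 57.3
finger_force: 0.7
```

Call:
move_arm(dp=[[0,0,0],[0,0,0],[0,0,40],[0,0,50],[0,0,50],[0,0,20]], rotation=[[0,0,0],[0,0,0],[0,0,0],[0,0,0],[0,0,0],[0,0,0]], hand=[0,0,0,0,0,0])

```text
clock: 15.2
eef_pos: [566.6, -120.9, 194.4]
eef_rot: [3.139, 0.003, 2.161]
wrist_force: [-0.5, -0.9, -1.8]
finger_gap: 52.3
finger_force: 39.2
```

Call:
move_arm(dp=[[-2.7,40,0],[-2.7,40,0],[-2.7,40,0],[-2.7,40,0],[-2.7,40,0],[-2.7,40,0],[-2.7,40,0],[-2.7,40,0],[-2.7,40,0],[0,0,-10]], rotation=[[0,0,0.098],[0,0,0.098],[0,0,0.098],[0,0,0.098],[0,0,0.098],[0,0,0.098],[0,0,0.098],[0,0,0.098],[0,0,0.098],[0,0,0]], hand=[0,0,0,0,0,0,0,0,0,0])

```text
clock: 16.45
eef_pos: [541.4, 241.5, 181.3]
eef_rot: [3.141, 0.0, 3.047]
wrist_force: [0.5, -0.1, -1.1]
finger_gap: 52.4
finger_force: 39.2
```

Call:
move_arm(dp=[[0,0,-35],[0,0,-35],[0,0,-30],[0,0,-20],[0,0,-12],[0,0,-7],[0,0,0],[0,0,0],[0,0,0],[0,0,0]], rotation=[[0,0,0],[0,0,0],[0,0,0],[0,0,0],[0,0,0],[0,0,0],[0,0,0],[0,0,0],[0,0,0],[0,0,0]], hand=[0,0,0,0,0,0,0,0.85,0.85,0.85])

```text
clock: 17.7
eef_pos: [541.9, 239.4, 42.8]
eef_rot: [3.141, 0.001, 3.043]
wrist_force: [-0.7, -0.2, -0.6]
finger_gap: 78.3
finger_force: 0.0
```

Call:
move_arm(dp=[[0,0,50],[0,0,55],[0,0,55],[-15.7,-56.6,0],[-15.7,-56.6,0],[-15.7,-56.6,0],[-15.7,-56.6,0],[-15.7,-56.6,0],[-15.7,-56.6,0],[-15.7,-56.6,0]], rotation=[[0,0,0],[0,0,0],[0,0,0],[0,0,0.0453],[0,0,0.0453],[0,0,0.0453],[0,0,0.0453],[0,0,0.0453],[0,0,0.0453],[0,0,0.0453]], hand=[0.85,0.85,0.85,0.85,0.85,0.85,0.85,0.85,0.85,0.85])

```text
clock: 18.95
eef_pos: [431.1, -158.6, 202.9]
eef_rot: [-3.141, 0.001, -2.922]
wrist_force: [-0.1, -0.0, -0.1]
finger_gap: 79.9
finger_force: 0.0
```

Call:
move_arm(dp=[[0,0,0],[0,0,0]], rotation=[[0,0,0],[0,0,0]], hand=[0.85,0.85])

```text
clock: 19.2
eef_pos: [432.0, -156.6, 202.6]
eef_rot: [-3.142, 0.0, -2.924]
wrist_force: [0.1, 0.4, -0.2]
finger_gap: 80.2
finger_force: 0.0
```

```bash
python3 - <<'E'
from h import *
c=check("yellow",432,-157,12.5,roi=(205,110,330,240))
E
```

```text
[ 432.  -156.6  202.6] [-3.142  0.    -2.924] 80.2
expected (231, 150, 48, 56) [array([255. , 178.5]), array([55. , 47.9]), np.float64(90.0)]
seen (232, 163, 47, 46) [array([255.5, 185.6]), array([44.3, 46.1]), np.float64(88.5)]
```

Call:
move_arm(dp=[[0,0,-50],[0,0,-50],[0,0,-40],[0,0,-20],[0,0,-10],[0,0,0],[0,0,0],[0,0,0],[0,0,0],[0,0,0]], rotation=[[0,0,0],[0,0,0],[0,0,0],[0,0,0],[0,0,0],[0,0,0],[0,0,0],[0,0,0],[0,0,0],[0,0,0]], hand=[0.85,0.85,0.85,0.85,0.85,0.85,0,0,0,0])

```text
clock: 20.5
eef_pos: [432.1, -157.0, 32.8]
eef_rot: [-3.141, 0.001, -2.923]
wrist_force: [-0.4, 0.9, 4.7]
finger_gap: 51.8
finger_force: 39.9
```

Call:
move_arm(dp=[[0,0,0],[0,0,0],[0,0,40],[0,0,50],[0,0,50],[0,0,20]], rotation=[[0,0,0],[0,0,0],[0,0,0],[0,0,0],[0,0,0],[0,0,0]], hand=[0,0,0,0,0,0])

```text
clock: 21.25
eef_pos: [432.4, -157.2, 195.1]
eef_rot: [-3.139, 0.003, -2.923]
wrist_force: [-0.4, -0.3, -0.7]
finger_gap: 52.0
finger_force: 39.9
```

Call:
move_arm(dp=[[5.3,44.7,0],[5.3,44.7,0],[5.3,44.7,0],[5.3,44.7,0],[5.3,44.7,0],[5.3,44.7,0],[5.3,44.7,0],[5.3,44.7,0],[5.3,44.7,0],[0,0,-10]], rotation=[[0,0,-0.035],[0,0,-0.035],[0,0,-0.035],[0,0,-0.035],[0,0,-0.035],[0,0,-0.035],[0,0,-0.035],[0,0,-0.035],[0,0,-0.035],[0,0,0]], hand=[0,0,0,0,0,0,0,0,0,0])

```text
clock: 22.5
eef_pos: [479.5, 247.6, 182.2]
eef_rot: [3.141, 0.0, 3.047]
wrist_force: [-0.3, -0.9, -1.2]
finger_gap: 51.8
finger_force: 39.9
```

Call:
move_arm(dp=[[0,0,-35],[0,0,-35],[0,0,-30],[0,0,-20],[0,0,-12],[0,0,-7],[0,0,0],[0,0,0],[0,0,0],[0,0,0]], rotation=[[0,0,0],[0,0,0],[0,0,0],[0,0,0],[0,0,0],[0,0,0],[0,0,0],[0,0,0],[0,0,0],[0,0,0]], hand=[0,0,0,0,0,0,0,0.85,0.85,0.85])

```text
clock: 23.75
eef_pos: [479.7, 245.5, 43.8]
eef_rot: [3.141, 0.0, 3.045]
wrist_force: [-0.3, 0.5, 0.3]
finger_gap: 78.0
finger_force: 0.0
```

Call:
move_arm(dp=[[0,0,50],[0,0,55],[0,0,55],[0,-55,0],[0,-55,0],[0,-55,0],[0,-55,0],[0,-55,0],[0,-55,0],[0,-55,0]], rotation=[[0,0,0],[0,0,0],[0,0,0],[0,0,0],[0,0,0],[0,0,0],[0,0,0],[0,0,0],[0,0,0],[0,0,0]], hand=[0.85,0.85,0.85,0.85,0.85,0.85,0.85,0.85,0.85,0.85])

```text
clock: 25.0
eef_pos: [479.3, -141.4, 203.8]
eef_rot: [-3.141, 0.001, 3.045]
wrist_force: [1.0, -0.3, 0.5]
finger_gap: 79.7
finger_force: 0.0
```

```bash
python3 - <<'E'
from h import *
c=cam("top")
cv2.imwrite("pics/t3.png",cv2.resize(cv2.cvtColor(c["image"][90:260,100:420],cv2.COLOR_RGB2BGR),None,fx=2.5,fy=2.5,interpolation=cv2.INTER_CUBIC))
E
```

```text
(no output)
```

View pics/t3.png

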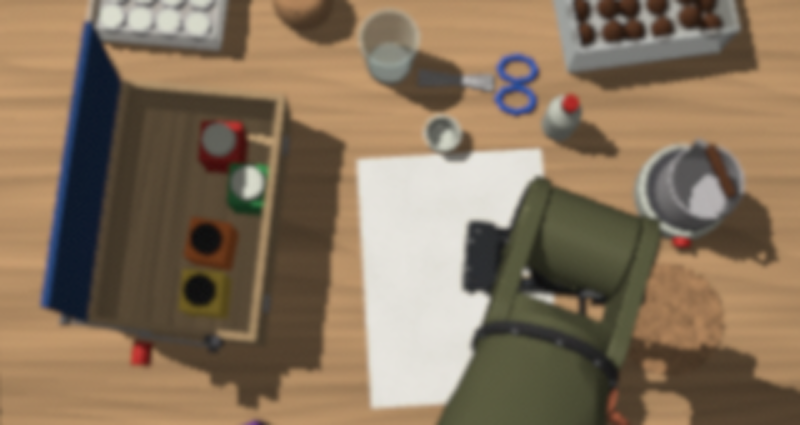

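All four canisters are in the chest, green nudged towards the -y wall at (248,187) but upright. Next the pot.

Call:
move_arm(dp=[[0,0,35],[0,0,32],[10,-18,0],[10,-18,0],[10,-18,0],[10,-18,0],[10,-18,0],[10,-18,0]], rotation=[[0,0,-0.16],[0,0,-0.16],[0,0,-0.16],[0,0,-0.16],[0,0,-0.16],[0,0,-0.16],[0,0,-0.16],[0,0,-0.16]], hand=[0.85,0.85,0.85,0.85,0.85,0.85,0.85,0.85])

```text
clock: 26.05
eef_pos: [539.9, -248.1, 270.5]
eef_rot: [3.142, 0.0, 1.76]
wrist_force: [0.9, -0.4, 1.0]
finger_gap: 80.0
finger_force: 0.0
```

Call:
move_arm(dp=[[10,-18,0],[10,-18,0],[10,-18,0],[10,-18,0],[10,-18,0],[10,-18,0],[6,-3,0],[0,0,0],[0,0,0]], rotation=[[0,0,-0.16],[0,0,-0.16],[0,0,-0.16],[0,0,-0.16],[0,0,-0.16],[0,0,-0.16],[0,0,-0.16],[0,0,-0.16],[0,0,0]], hand=[0.85,0.85,0.85,0.85,0.85,0.85,0.85,0.85,0.85])

```text
clock: 27.18
eef_pos: [605.6, -358.5, 270.3]
eef_rot: [-3.141, 0.0, 0.486]
wrist_force: [-0.5, -0.3, -0.9]
finger_gap: 79.8
finger_force: 0.0
```

```bash
python3 - <<'E'
from h import *
c=cam("wrist","w4.png"); s=c["state"]; print(s["eef_pos"].round(1),s["eef_rot"].round(3),s["joints"].round(2))
print([proj(c,p).round().tolist() for p in([633,-348,171],[581,-375,171])])
E
```

```text
[ 605.6 -358.5  270.3] [-3.141  0.     0.486] [-0.59  0.64  0.88 -0.    1.62  0.5 ]
[[260.0, 164.0], [259.0, 220.0]]
```

View pics/w4.png

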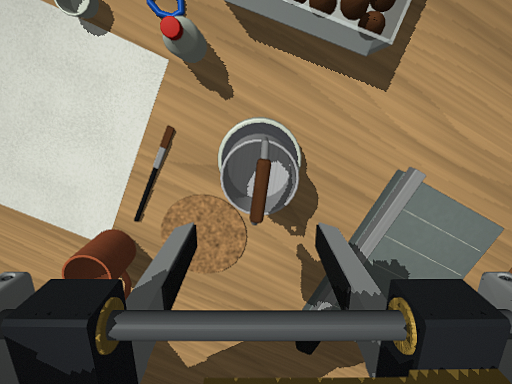

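The wrist view shows the handle bar from (264,160) to (257,221), slightly turned, and the mat at (204,232).

```bash
python3 - <<'E'
from h import *
c=cam("wrist")
a=onz(c,264,160,171);b=onz(c,257,221,171);d=a-b
print(a.round(),b.round(),((a+b)/2).round(1),np.hypot(*d[:2]),np.degrees(np.arctan2(d[1],d[0])),onz(c,204,232,5).round())
t=cam("top");R,o=pose(t);im=t["image"];hsv=cv2.cvtColor(im,cv2.COLOR_RGB2HSV)
print(onz(t,574*.64,340*.64,5).round())
E
```

```text
[ 638. -350.  171.] [ 579. -374.  171.] [ 608.2 -361.8  171. ] 63.97936051505271 22.002570875545867 [ 460. -338.    5.]
[ 452. -340.    5.]
```

Call:
move_arm(dp=[[2,-2,-20],[0,0,-40],[0,0,-35],[0,0,-16],[0,0,-8],[0,0,0],[0,0,0],[0,0,0],[0,0,0],[0,0,0]], rotation=[[0,0,-0.08],[0,0,0],[0,0,0],[0,0,0],[0,0,0],[0,0,0],[0,0,0],[0,0,0],[0,0,0],[0,0,0]], hand=[0.5,0.5,0.5,0.5,0.5,0.5,0,0,0,0], newtons=50)

```text
clock: 28.58
eef_pos: [607.6, -360.7, 151.6]
eef_rot: [3.141, -0.0, 0.405]
wrist_force: [1.2, -1.4, 2.3]
finger_gap: 13.9
finger_force: 49.7
```

Call:
move_arm(dp=[[0,0,0],[0,0,0],[0,0,0],[0,0,10],[0,0,15],[0,0,15]], rotation=[[0,0,0],[0,0,0],[0,0,0],[0,0,0],[0,0,0],[0,0,0]], hand=[0,0,0,0,0,0])

```text
clock: 29.32
eef_pos: [607.6, -360.6, 192.8]
eef_rot: [3.141, -0.0, 0.405]
wrist_force: [0.4, -0.8, -3.3]
finger_gap: 13.7
finger_force: 49.7
```

Call:
move_arm(dp=[[-15,2,0],[-28,4,0],[-34,5,0],[-34,5,0],[-28,4,0],[-15,2,0],[0,0,0],[0,0,-30],[0,0,-28],[0,0,-13]], rotation=[[0,0,0],[0,0,0],[0,0,0],[0,0,0],[0,0,0],[0,0,0],[0,0,0],[0,0,0],[0,0,0],[0,0,0]], hand=[0,0,0,0,0,0,0,0,0,0])

```text
clock: 30.58
eef_pos: [453.9, -338.4, 119.4]
eef_rot: [-3.14, 0.001, 0.405]
wrist_force: [0.6, -0.6, -3.4]
finger_gap: 13.3
finger_force: 49.7
```

Call:
move_arm(dp=[[0,0,-4],[0,0,-2],[0,0,0]], rotation=[[0,0,0],[0,0,0],[0,0,0]], hand=[0,0,0])

```text
clock: 30.95
eef_pos: [453.9, -338.8, 115.2]
eef_rot: [3.141, -0.001, 0.405]
wrist_force: [1.3, 0.5, -2.7]
finger_gap: 13.5
finger_force: 49.7
```

Call:
move_arm(dp=[[0,0,-2],[0,0,-1.5],[0,0,0]], rotation=[[0,0,0],[0,0,0],[0,0,0]], hand=[0,0,0])

```text
clock: 31.32
eef_pos: [453.8, -338.9, 111.5]
eef_rot: [3.14, -0.0, 0.405]
wrist_force: [0.2, -0.9, 1.7]
finger_gap: 13.4
finger_force: 49.7
```

Call:
move_arm(dp=[[0,0,0],[0,0,0],[0,0,0],[0,0,30],[0,0,50],[0,0,60],[0,0,60],[0,0,40]], rotation=[[0,0,0],[0,0,0],[0,0,0],[0,0,0],[0,0,0],[0,0,0],[0,0,0],[0,0,0]], hand=[0.4,0.4,0.4,0.4,0.4,0.4,0.4,0.4])

```text
clock: 32.33
eef_pos: [453.6, -338.5, 354.0]
eef_rot: [3.139, -0.001, 0.405]
wrist_force: [0.4, 0.8, -0.8]
finger_gap: 37.7
finger_force: 0.0
```

```bash
python3 - <<'E'
from h import *
c=cam("scene","s5.png"); t=cam("top")
a=cv2.imread("pics/s5.png"); 
b=cv2.cvtColor(t["image"],cv2.COLOR_RGB2BGR)[100:260,100:420]
a=a[90:384,100:412]
cv2.imwrite("pics/s5.png",np.vstack([cv2.resize(a,(468,441)) , ]) )
s=manip.read_state();print(s["eef_pos"],s["clock"])
# red pad blob in top + scene
for n,k,roi in(("top",t,(120,200,200,250)),("scene",c,(260,120,320,170))):
    m=cans(k,roi).get("red"); 
    if m: print(n,cv2.boundingRect(m[1]),cv2.minAreaRect(m[1])[0])
E
```

```text
[ 454.13294194 -338.98994002  355.60522204] 32.425
top (154, 228, 7, 9) (157.0, 232.0)
scene (287, 143, 9, 8) (291.20001220703125, 146.60000610351562)
```

View pics/s5.png

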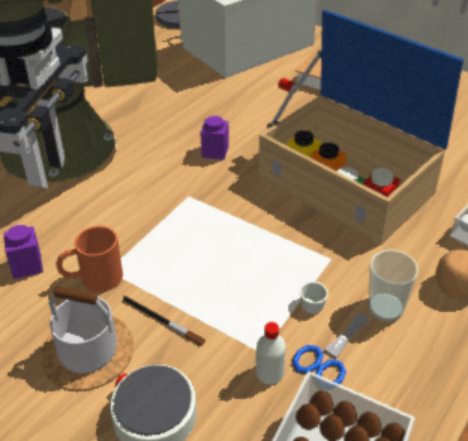

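The pot stands upright on the mat and the four caps show inside the chest. I'll triangulate the pad.

```bash
python3 - <<'E'
from h import *
A=[];B=[]
for n,u,v in(("top",157,232),("scene",291.2,146.6)):
    c=cam(n);R,o=pose(c);d=R@ray(c,u,v);d/=np.linalg.norm(d);P=np.eye(3)-np.outer(d,d);A.append(P);B.append(P@o)
    print(n,onz(c,u,v,158).round(1))
print(np.linalg.solve(sum(A),sum(B)).round(1))
E
```

```text
top [399.5 294.9 158. ]
scene [407.1 293.7 158. ]
[401.8 297.5 153.7]
```

Call:
move_arm(dp=[[-4.4,50,0],[-4.4,50,0],[-4.4,50,0],[-4.4,50,0],[-4.4,50,0],[-4.4,50,0],[-4.4,50,0],[-4.4,50,0],[-4.4,50,0],[-4.4,50,0]], rotation=[[0,0,0.107],[0,0,0.107],[0,0,0.107],[0,0,0.107],[0,0,0.107],[0,0,0.107],[0,0,0.107],[0,0,0.107],[0,0,0.107],[0,0,0.107]], hand=[0,0,0,0,0,0,0,0,0,0], newtons=20)

```text
clock: 33.78
eef_pos: [408.8, 162.9, 349.4]
eef_rot: [-3.139, 0.001, 1.478]
wrist_force: [1.3, -0.4, 0.1]
finger_gap: 0.4
finger_force: 0.0
```

Call:
move_arm(dp=[[-4,40,0],[-4,40,0],[0,20,-20],[0,0,-30],[0,0,-30],[0,0,-20],[0,0,0]], rotation=[[0,0,0],[0.13,-0.013,0],[0.13,-0.013,0],[0.13,-0.013,0],[0.13,-0.013,0],[0,0,0],[0,0,0]], hand=[0,0,0,0,0,0,0])

```text
clock: 34.65
eef_pos: [400.7, 260.9, 248.7]
eef_rot: [-3.139, -0.521, 1.472]
wrist_force: [-0.0, 1.0, 1.4]
finger_gap: 0.3
finger_force: 0.0
```

```bash
python3 - <<'E'
from h import *
c=cam("wrist","w6.png"); s=c["state"]; print(s["eef_pos"].round(1),s["eef_rot"].round(3),s["joints"].round(2))
R=Ro.from_euler("xyz",s["eef_rot"]).as_matrix();print(R.round(2))
print(proj(c,[404,294,157]),proj(c,s["eef_pos"]))
E
```

```text
[400.7 260.9 248.7] [-3.139 -0.521  1.472] [ 0.23 -0.03  1.88  0.54  1.17  0.14]
[[ 0.09  1.    0.05]
 [ 0.86 -0.1   0.5 ]
 [ 0.5  -0.   -0.87]]
[256.49093696 209.97706915] [256.40925313 235.56962409]
```

View pics/w6.png

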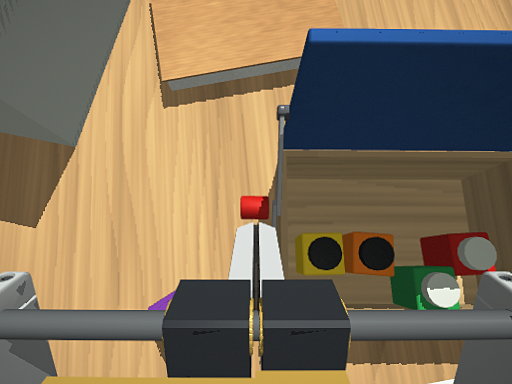

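The wrist view shows the red pad at (254,208), straight ahead of the shut fingers. I'll press it.

Call:
move_arm(dp=[[1,8,-35],[1,8,-24],[0.5,6,-10],[0.5,5,-7],[0,0,0]], rotation=[[0,0,0],[0,0,0],[0,0,0],[0,0,0],[0,0,0]], hand=[0,0,0,0,0])

```text
clock: 35.33
eef_pos: [404.7, 288.8, 175.3]
eef_rot: [3.139, -0.523, 1.476]
wrist_force: [-0.3, -0.8, -0.9]
finger_gap: 0.7
finger_force: 0.0
```

Call:
move_arm(dp=[[0.2,2.6,-3],[0.2,2.6,-3],[0.2,2.6,-3],[0.2,2.6,-3],[0,0,0]], rotation=[[0,0,0],[0,0,0],[0,0,0],[0,0,0],[0,0,0]], hand=[0,0,0,0,0])

```text
clock: 35.95
eef_pos: [405.7, 299.2, 163.4]
eef_rot: [3.138, -0.524, 1.476]
wrist_force: [0.6, 0.3, 2.7]
finger_gap: 0.5
finger_force: 1.1
```

Call:
move_arm(dp=[[0,1,-3],[0,1,-3],[0,1.5,-3],[0,2,-3],[0,0,0]], rotation=[[0,0,0],[0,0,0],[0,0,0],[0,0,0],[0,0,0]], hand=[0,0,0,0,0])

```text
clock: 36.58
eef_pos: [406.1, 304.8, 151.8]
eef_rot: [3.137, -0.524, 1.476]
wrist_force: [0.6, -0.1, 6.1]
finger_gap: 0.6
finger_force: 2.3
```

Call:
move_arm(dp=[[0,2.5,-3],[0,2.5,-3],[0,2.5,-3],[0,2.5,-3],[0,2,-3],[0,2,-3],[0,2,-3],[0,0,0]], rotation=[[0,0,0],[0,0,0],[0,0,0],[0,0,0],[0,0,0],[0,0,0],[0,0,0],[0,0,0]], hand=[0,0,0,0,0,0,0,0])

```text
clock: 37.58
eef_pos: [406.1, 320.0, 130.1]
eef_rot: [3.138, -0.522, 1.476]
wrist_force: [1.8, -4.4, 3.6]
finger_gap: 0.6
finger_force: 2.4
```

```bash
python3 - <<'E'
from h import *
c=cam("wrist"); d=cans(c,(200,120,320,260))
print(cv2.boundingRect(d["red"][1]) if "red" in d else None)
cv2.imwrite("pics/w7.png",cv2.cvtColor(c["image"],cv2.COLOR_RGB2BGR))
E
```

```text
None
```

View pics/w7.png

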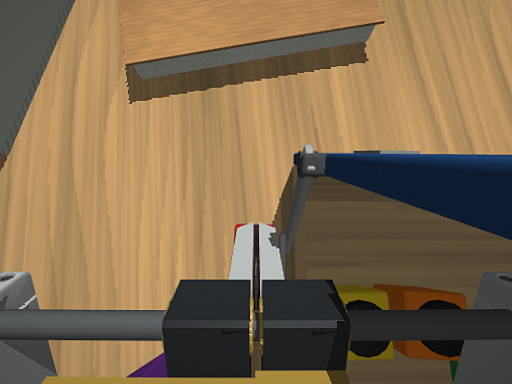

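The lid in the wrist view has already come inward (its -x corner at (305,160)), so the stay is broken. I'll back off and go round behind the lid.

Call:
move_arm(dp=[[0,-15,26],[0,-20,35],[0,-15,26],[0,0,50],[0,0,50],[0,0,50],[0,0,50],[0,0,0]], rotation=[[0,0,0],[0,0,0],[0,0,0],[-0.13,0.013,0],[-0.13,0.013,0],[-0.13,0.013,0],[-0.13,0.013,0],[0,0,0]], hand=[0,0,0,0,0,0,0,0])

```text
clock: 38.62
eef_pos: [405.7, 271.7, 419.8]
eef_rot: [3.138, -0.001, 1.477]
wrist_force: [0.3, -0.8, -1.4]
finger_gap: 0.9
finger_force: 0.0
```

```bash
python3 - <<'E'
from h import *
c=cam("scene"); s=c["state"]; print(s["eef_pos"].round(1),s["eef_rot"].round(3))
im=cv2.cvtColor(c["image"][60:260,180:470],cv2.COLOR_RGB2BGR)
cv2.imwrite("pics/s8.png",cv2.resize(im,None,fx=2.5,fy=2.5,interpolation=cv2.INTER_CUBIC))
def W(x,y,z): 
    a=np.radians(-5.6); return [575+np.cos(a)*x-np.sin(a)*y,256+np.sin(a)*x+np.cos(a)*y,z]
for al in (85,80,75,70,65): 
    a=np.radians(al); print(al,[((proj(c,W(x,100-204*np.cos(a),108+204*np.sin(a)))-[180,60])*2.5).round().tolist() for x in(-150,150)])
E
```

```text
[405.7 271.7 419.8] [ 3.138e+00 -1.000e-03  1.477e+00]
85 [[329.0, 91.0], [563.0, 174.0]]
80 [[320.0, 98.0], [554.0, 183.0]]
75 [[311.0, 106.0], [545.0, 192.0]]
70 [[302.0, 115.0], [536.0, 203.0]]
65 [[293.0, 125.0], [527.0, 215.0]]
```

View pics/s8.png

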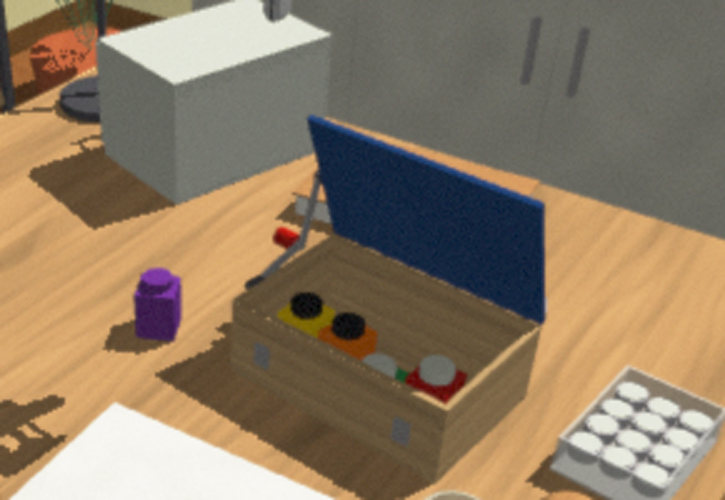

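The lid's free corners at (310,117) and (544,205) mean about 70° open, the knee folded below. I'll go behind it.

Call:
move_arm(dp=[[36,30,0],[36,30,0],[37,31,0],[0,0,-50],[0,0,-50],[0,0,-46],[0,0,0]], rotation=[[0,0,0],[0,0,0],[0,0,0],[0,0,0],[0,0,0],[0,0,0],[0,0,0]], hand=[0,0,0,0,0,0,0])

```text
clock: 39.55
eef_pos: [513.2, 360.1, 266.7]
eef_rot: [-3.135, 0.004, 1.474]
wrist_force: [0.2, 0.2, 0.6]
finger_gap: 0.5
finger_force: 0.0
```

```bash
python3 - <<'E'
import numpy as np
s=np.array([100,271.]);w=lambda q:np.array([.0976*q[0],.9952*q[0],q[1]])
p=s
for al in [76,70,65,60,55,50,45,40,35,30,25,20,15,10,5,2,0,-2]:
    a=np.radians(al);r=170
    q=np.array([100-r*np.cos(a)+10*np.sin(a)+8,108+r*np.sin(a)+10*np.cos(a)])
    d=w(q)-w(p);p=q;print(al,d.round(1).tolist(),q.round())
E
```

```text
76 [-2.3, -23.3, 4.4] [ 77. 275.]
70 [-1.7, -17.2, -4.2] [ 59. 271.]
65 [-1.4, -14.0, -4.9] [ 45. 266.]
60 [-1.3, -13.5, -6.1] [ 32. 260.]
55 [-1.3, -12.9, -7.2] [ 19. 253.]
50 [-1.2, -12.2, -8.3] [  6. 245.]
45 [-1.1, -11.5, -9.4] [ -5. 235.]
40 [-1.0, -10.6, -10.3] [-16. 225.]
35 [-0.9, -9.7, -11.2] [-26. 214.]
30 [-0.8, -8.7, -12.0] [-34. 202.]
25 [-0.7, -7.6, -12.8] [-42. 189.]
20 [-0.6, -6.5, -13.4] [-48. 176.]
15 [-0.5, -5.3, -13.9] [-54. 162.]
10 [-0.4, -4.0, -14.3] [-58. 147.]
5 [-0.3, -2.8, -14.6] [-60. 133.]
2 [-0.1, -1.1, -8.9] [-62. 124.]
0 [-0.0, -0.5, -5.9] [-62. 118.]
-2 [-0.0, -0.2, -5.9] [-62. 112.]
```

Call:
move_arm(dp=[[-2,-20,4],[-1,-12,0],[-1,-8,-2],[-1.4,-14,-5],[-1.3,-13.5,-6],[-1.3,-13,-7],[0,0,0]], rotation=[[0,0,0],[0,0,0],[0,0,0],[0,0,0],[0,0,0],[0,0,0],[0,0,0]], hand=[0,0,0,0,0,0,0])

```text
clock: 40.42
eef_pos: [506.0, 279.6, 254.0]
eef_rot: [-3.14, 0.001, 1.474]
wrist_force: [0.7, 1.6, -0.0]
finger_gap: 0.3
finger_force: 0.0
```

Call:
move_arm(dp=[[-1.2,-12,-8],[-1.1,-11.5,-9.4],[-1,-10.6,-10.3]], rotation=[[0,0,0],[0,0,0],[0,0,0]], hand=[0,0,0])

```text
clock: 40.8
eef_pos: [502.9, 245.9, 226.3]
eef_rot: [-3.141, 0.0, 1.475]
wrist_force: [0.7, 2.3, 0.1]
finger_gap: 0.6
finger_force: 0.8
```

```bash
python3 - <<'E'
from h import *
c=cam("scene"); s=c["state"]; print(s["eef_pos"].round(1))
h=cv2.cvtColor(c["image"],cv2.COLOR_RGB2HSV)
m=cv2.inRange(h,np.array((100,100,20)),np.array((125,255,255)));m[:,:270]=0;m[220:]=0
cv2.imwrite("pics/s9.png",cv2.resize(cv2.cvtColor(c["image"][60:260,180:470],cv2.COLOR_RGB2BGR),None,fx=2.5,fy=2.5))
E
```

```text
[502.9 245.9 226.3]
```

View pics/s9.png

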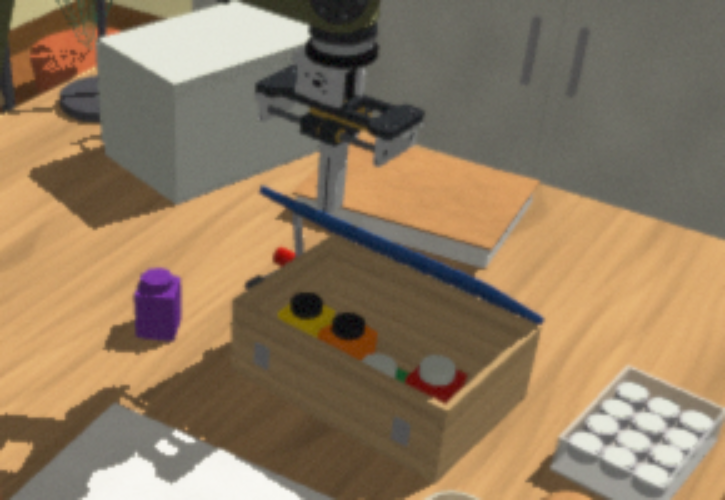

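The lid is following the finger, about 40° open now. I'll continue along the arc.

Call:
move_arm(dp=[[-0.9,-9.7,-11],[-0.8,-8.7,-12],[-0.7,-7.6,-12.5],[-0.6,-6.5,-13],[-0.5,-5.3,-13.5],[-0.4,-4,-14],[0,0,0]], rotation=[[0,0,0],[0,0,0],[0,0,0],[0,0,0],[0,0,0],[0,0,0],[0,0,0]], hand=[0,0,0,0,0,0,0])

```text
clock: 41.72
eef_pos: [498.7, 204.5, 150.0]
eef_rot: [-3.14, 0.001, 1.475]
wrist_force: [0.7, 0.0, -0.1]
finger_gap: 0.5
finger_force: 0.0
```

Call:
move_arm(dp=[[0,-2,-10],[0,-1,-8],[0,0,-6],[0,0,-4],[0,0,0]], rotation=[[0,0,0],[0,0,0],[0,0,0],[0,0,0],[0,0,0]], hand=[0,0,0,0,0])

```text
clock: 42.35
eef_pos: [499.1, 201.9, 123.0]
eef_rot: [-3.141, 0.0, 1.475]
wrist_force: [0.4, 1.0, 0.7]
finger_gap: 0.6
finger_force: 0.0
```

Call:
move_arm(dp=[[0,0,-3],[0,0,-2],[0,0,-2],[0,0,0]], rotation=[[0,0,0],[0,0,0],[0,0,0],[0,0,0]], hand=[0,0,0,0])

```text
clock: 42.85
eef_pos: [499.3, 202.0, 118.1]
eef_rot: [3.141, -0.0, 1.475]
wrist_force: [-9.8, -3.6, 19.9]
finger_gap: 0.4
finger_force: 10.3
```

Call:
move_arm(dp=[[0,0,0],[0,0,20],[0,0,50],[0,0,50],[0,-55,50],[0,-55,0],[0,-55,0],[0,-55,0],[0,0,0]], rotation=[[0,0,0],[0,0,0],[0,0,0],[0,0,0],[0,0,0],[0,0,0],[0,0,0],[0,0,0],[0,0,0]], hand=[0,0,0,0,0,0,0,0,0])

```text
clock: 43.98
eef_pos: [499.0, -12.1, 278.3]
eef_rot: [3.141, 0.0, 1.471]
wrist_force: [-0.2, -0.6, -0.4]
finger_gap: 0.6
finger_force: 0.0
```

```bash
python3 - <<'E'
from h import *
c=cam("scene"); print(c["state"]["wrist_force"])
cv2.imwrite("pics/s10.png",cv2.resize(cv2.cvtColor(c["image"],cv2.COLOR_RGB2BGR),(800,600),interpolation=cv2.INTER_CUBIC))
E
```

```text
[-0.1551934  -0.59177507 -0.35193286]
```

View pics/s10.png

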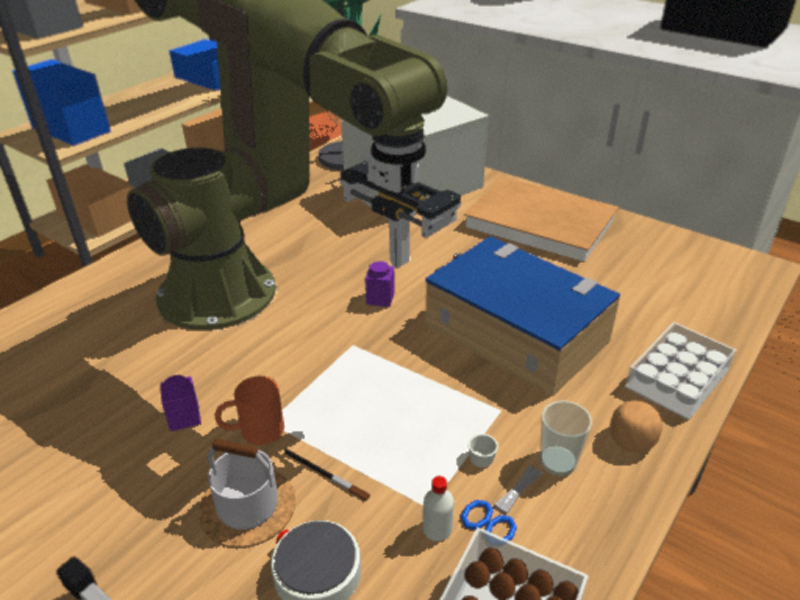

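The blue lid lies flat on the chest (around (525,290)), the pot stands on the mat at (245,490), the bystanders have not moved and the arm is free.

```bash
python3 -c "
from cell import manip
print(manip.sign_off())"
```

```text
the job is handed in; nothing more can be done
None
```

I handed the job in at about 44 s with all four canisters in the chest, the stay broken, the lid shut, and the pot upright on the cork mat; the sign-off gave no verdict.

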